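# Vent the mortar air meter and free its lid

### The job

The air-content test is finished. Let the pressure out of the air meter: turn the large ball knob of its bleed valve counter-clockwise, seen from the knob's outer end, all the way to its stop. Only then swing both clamp levers on its rim fully outward and down, so that the lid is free; leave the small ball knob of the inlet valve as it is and do not disturb the things standing about.

Things in the scene. Friction and masses are not known exactly. Their poses are not given: they have to be found in the camera images.
- air_meter: mortar air meter, cast aluminium, fixed upright on the table: bowl 108 mm, rim and lid 140 mm across; lid flange top 106 mm up, cone to 135 mm; a 54 mm pressure gauge stands on it towards the back (x 28, y -10 mm), top at 203 mm. Origin: centre of its underside. z up; -x is its front, where the bleed valve leans out; +y its left, with lever_left; -y carries lever_right
- bleed_knob (a joint): turn of the bleed valve's stem, rad: 0 = shut, 3.5 = fully open against the stop; grows counter-clockwise seen from outside, looking down the stem onto the ball. It starts between 0 and 0.6. Turns stiffly (0.2 N m) and stays where it is left. The gauge needle falls to zero as it opens
- bleed_ball (a point): centre of the larger black ball knob, a polished sphere 36 mm across (friction about 0.25: grip with 40 N or more through its centre, or it slips); at x -77, y 0, z 171 mm in the meter's frame. The stem leans 0.62 rad from vertical to the meter's front: outward axis (-0.581, 0, 0.814) in the meter's frame. Stem 9 mm thick, free for 36 mm below the centre; lid cone 62 mm below it
- inlet_knob (a joint): turn of the inlet valve's stem, rad: 0 = shut, 3.5 = open; it starts at 0 and must stay shut
- inlet_ball (a point): centre of the inlet valve's smaller ball knob, black, 24 mm across, leaning out to the back of the meter, at about x 58, y 40, z 161 mm in the meter's frame; not to be turned
- lever_left (a joint): angle of the left clamp lever, rad: 0 = clamped, upright beside the lid; grows as it swings outward and down, to its stop at 1.6 (level). It starts between 0 and 0.15. Stiff (0.15 N m), it stays where it is left
- lever_left_grip (a point): point in the black handle of the left lever, 48 mm from the hinge; the handle is 16 mm wide (along the meter's x, which is also the hinge's direction), 9 mm thick and ends 60 mm from the hinge; when clamped it leans 0.15 rad outward from vertical
- lever_left_hinge (a point): hinge axis of the left lever, parallel to the meter's x; at x 0, y +79, z 90 mm in the meter's frame
- lever_right (a joint): angle of the right clamp lever, rad, the mirror image of the left: 0 = clamped, upright; grows outward and down to its stop at 1.6. It starts between 0 and 0.15
- lever_right_grip (a point): point in the black handle of the right lever, 48 mm from the hinge, as on the left
- lever_right_hinge (a point): hinge axis of the right lever, parallel to the meter's x; at x 0, y -79, z 90 mm in the meter's frame
- wash_bottle: white squeeze wash bottle with red jet standing close behind the meter, 60 mm across, 174 mm tall; origin at the centre of its underside; leave it standing
- sample_tin: closed round metal tin, 61 mm across, 35 mm tall, beside the meter on its left; origin at the centre of its underside; leave it
- steel_can: open steel can, 102 mm across, 98 mm tall, in front of the sieve shaker; origin at the centre of its underside; leave it
- jar: glass sample jar with blue lid, 46 mm across, 72 mm tall, in front of the sieve shaker; origin at the centre of its underside; leave it
- mortar_core: grey mortar cylinder, 50 mm across, 42 mm tall, in front of the sieve shaker; origin at the centre of its underside; leave it
- pan: round steel sieve pan, 198 mm across, 60 mm tall, at the left; origin at the centre of its underside; leave it
- small_core: grey mortar cylinder, 42 mm across, 40 mm tall, close before the meter; origin at the centre of its underside; leave it
There are look-alikes about, which are no part of the job. Several things look just like the jar: the one meant starts farthest to the robot's left.

How it is judged (in metres and radians):
On the way, in this order (a step that is already met when the one before it is completed fails the run):
1. the bleed valve is fully open (value of joint bleed_knob above 3.2 rad), for 0.2 s.
2. both clamp levers are swung open (value of joint each of lever_left, lever_right above 1.3 rad), for 0.2 s.
At the end, for the whole second after the job is handed in: the bleed valve is open to within 0.3 rad of its stop, both clamp levers stand at least 1.3 rad open, the inlet valve is still shut, wash bottle and jar stand upright (all of step 2 and value of joint bleed_knob above 3.2 rad and value of joint inlet_knob below 0.25 rad and angle between each of wash_bottle, jar's own z axis and vertical below 0.1 rad); the robot touches nothing.
It fails at once if a clamp lever is swung open (over 0.4 rad) before the bleed valve is fully open (value of joint bleed_knob below 3.2 rad and value of joint any of lever_left, lever_right above 0.4 rad).
It fails at once if the inlet valve is turned (value of joint inlet_knob above 0.25 rad).
It fails at once if a bystander is shifted by more than 25 mm (distance of any of wash_bottle, sample_tin, steel_can, jar, mortar_core, pan, small_core from where it was at the start of the episode above 0.025 m).
It also fails if it takes over 72 s, if anything falls off the work surface, if the arm or the gripper's body presses on something with over 40 N, if the wrist force passes 120 N, or if a joint passes its speed limit or range.

### The arm

A 6-joint arm with a two-finger parallel gripper is mounted at the origin on a cart in front of the work surface, level with it; the furniture and walls round the work are solid. World frame = base frame: x ahead of the robot, y to its left, z up, the work surface at z = 0. Lengths are in mm, angles in rad, forces in N, time in s.
With the tool pointing down it reaches from about 225 to 725 mm from the base axis. Payload 3.1 kg.
Tool frame: the origin (TCP) lies on the centre line of the jaws, within the pads' length; the fingertips stand 11 mm ahead of it and the grasp point (between the pads) lies 8 mm behind it; z points along the fingers, y is the line along which they close (so a half turn about z gives the same grasp; the last joint's range is limited). The gripper opens to 85 mm and grips with 20 to 120 N. Pads are 22 mm wide; open, the fingers measure 114 mm over their backs; the gripper's body (76 mm by 85 mm) begins 54 mm behind the grasp point. The pads swing forward as they close: fully open they stand 13 mm farther back than shut.
Start: joints at [-1.452, 0.048, 0.099, 1.622, 0, 1.443], TCP at [128.244, -509.088, 242.312] pointing down, gripper open.
Joint ranges: [-2.91, 2.91], [-0.99, 1.94], [-1.21, 1.42], [-2.12, 2.29], [-1.49, 1.47], [-3.14, 3.14]. Speed limits (rad/s): [2.79, 2.79, 3.14, 3.14, 3.14, 3.14].

### API

Orientations are given as a unit quaternion [x, y, z, w].
In Python, from station import bot gives the robot as it stands.
- The arm moves only by the tool carry_out, never from a script. Its argument "steps" is one flat list of numbers, 6 for each row, row after row: the shift along the tool's x, y, z in units of 25 mm (1.0 is 25 mm), then the turn, a rotation vector about the tool's x, y, z in units of 6 degrees (1.0 is 6 degrees). A call has 1 to 20 rows; each row shifts and turns the commanded pose from where the row before left it, along the tool's axes as they then stand; what a row does not reach is not made up. A row lasts 1/8 s, in which the tool goes at most 62.5 mm and 10.7 degrees, less where a joint would pass 70% of its speed; a pose out of reach is approached as far as the arm can. A call is refused whole if a number of a shift passes 1 or a number of a turn 1, either way. A call with a gripper value outside its range is refused whole. "gripper" is the finger opening in mm, from 0 to 85.4, set as the call begins (left out, the last holds). The fingers move at their own pace and stop on an object; "grip_force" is the grip in N (left out, the last holds). Time passes only in rows, so rows that do not move let the fingers close. It gives the time, the measured TCP pose, the force, the opening and the grip force at its end, in the units of the state.
- bot.sense(): the state, without advancing time (a new reading comes with each control period).
- bot.capture(name): name is "scene" or "top" or "wrist"; returns a dict with "color" (400x640x3 uint8, red, green, blue), "fx", "fy", "cx", "cy" (pixels), "rvec" (rotation vector, rad) and "tvec" (3), from world to camera coordinates, as OpenCV has them. Camera axes: x right, y down, z forward; pixel columns grow to the right and rows downward; lengths in mm; the calibration is good to about 2 mm. The wrist camera is an equidistant fisheye: a pixel r from the principal point sees the ray r / f radians off the axis. A picture is of the moment at which its call begins. There is no depth.
- bot.sign_off(): hands the job in; it is judged then, once.
The state is a dict: "time": time; "joint_positions": joint angles; "qd": joint speeds; "joint_torque": joint torques, N m; "tool_pos": TCP position; "tcp_rot": TCP orientation; "ft_force": force on the tool from outside, world axes, zero at the start; "torque": the same for the moment, N m; "grip_width": finger opening in mm; "finger_force": force on a finger pad.
Only numpy, scipy, OpenCV 4.12 (cv2) and the standard library are available. Lean on these libraries where they do the work, as an engineer would, in place of code of your own. Each camera call takes 0.05 s, during which the arm holds its last target. There are 200 camera calls.

## Working session

There is one attempt and no reset: what is moved stays moved. The work goes in short steps, Python scripts to look and compute and a tool call to move; the robot and the scene stay as the last step left them, time stands still between calls to the robot, and variables do not carry over. Pictures are saved under pics/ and viewed, at most 10 in all, crops included, and the job is handed in when it is done.

Besides the shell and the picture viewer there is one more tool, called as name(argument=value, ...) on one line, values as JSON. carry_out: Moves the arm, as the interface text tells. Its arguments: {"type":"object","properties":{"steps":{"type":"array"},"gripper":{"type":"number"},"grip_force":{"type":"number"}},"required":["steps"]}

```bash
ls; mkdir -p pics; python3 - <<'E'
from station import bot
import cv2,numpy as np
for n in("scene","top"):
    c=bot.capture(n); cv2.imwrite(f"pics/{n}0.png",c["color"][:,:,::-1])
    R=cv2.Rodrigues(np.array(c["rvec"]))[0]; print(n,c["fx"],c["cx"],c["cy"],-R.T@np.array(c["tvec"]).ravel(),R[2])
print(bot.sense())
E
```

```text
pics
scene 391.32962218198367 320.53325094719156 200.07278606705532 [ 106.25370272 -767.74066684 1103.43266951] [ 0.34170265  0.61275575 -0.7125796 ]
top 443.2275660629359 315.14788448401345 206.66368746619645 [ 360.67878693   58.84548299 1396.29903752] [ 0.14247374  0.00869669 -0.98976038]
{'time': 0.1, 'joint_positions': array([-1.45180219e+00,  4.86828735e-02,  9.77443559e-02,  1.62201275e+00,
       -3.96370142e-07,  1.44299533e+00]), 'qd': array([ 9.24171312e-05, -1.36853267e-03,  5.66899507e-03,  9.21471719e-04,
       -1.19649854e-03,  5.59155487e-04]), 'joint_torque': array([ 3.71555492e-03, -3.39851689e+01,  3.20935750e+01,  1.57803926e-02,
       -1.84058736e-04,  6.18463531e-06]), 'tool_pos': array([ 128.17912324, -508.55901944,  241.22589341]), 'tcp_rot': array([ 9.92395600e-01,  1.23084575e-01,  4.54635951e-06, -1.07745917e-03]), 'ft_force': array([ 0.62990083, -0.44440732,  0.17921598]), 'torque': array([ 0.00524058, -0.06125365,  0.01248727]), 'finger_force': 0.0, 'grip_width': 85.27238027929687}
```

View pics/scene0.png

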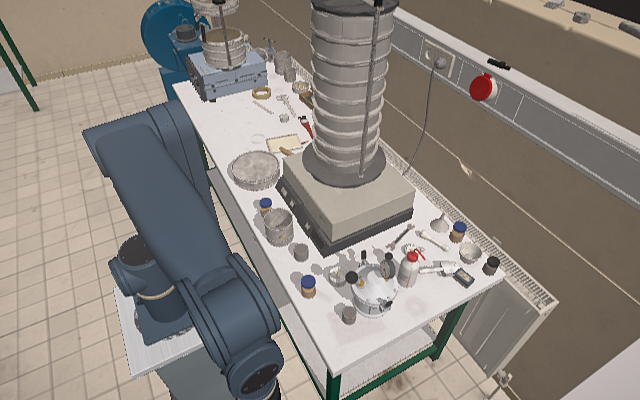

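View pics/top0.png

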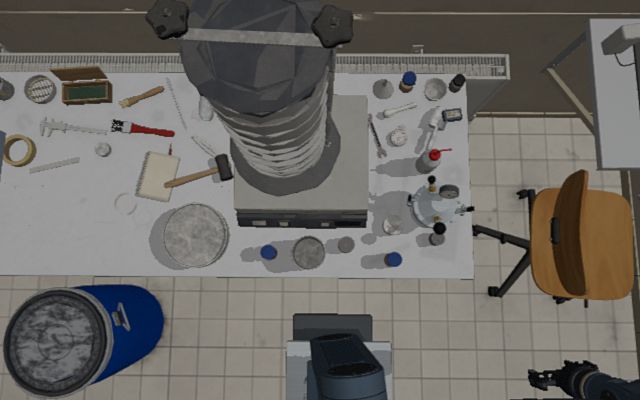

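The scene picture shows the meter near (370,285), with the bottle at (408,265). In the top picture the meter is at (435,207), with the bleed ball at (438,228) and the small core under it at (437,240). I'll crop both views for detail.

```bash
python3 - <<'E'
import cv2,numpy as np
a=cv2.imread("pics/scene0.png")[235:335,320:440]; b=cv2.imread("pics/top0.png")[140:260,375:485]
f=lambda i,s:cv2.resize(i,None,fx=s,fy=s,interpolation=cv2.INTER_CUBIC)
A=f(a,3.6)[:360,:400];A=f(a,3.3);B=f(b,3.6)
H=max(A.shape[0],B.shape[0]);p=lambda i:cv2.copyMakeBorder(i,0,H-i.shape[0],0,0,0)
o=np.hstack([p(A),p(B)]);print(o.shape);cv2.imwrite("pics/crop0.png",o)
E
```

```text
(432, 792, 3)
```

View pics/crop0.png

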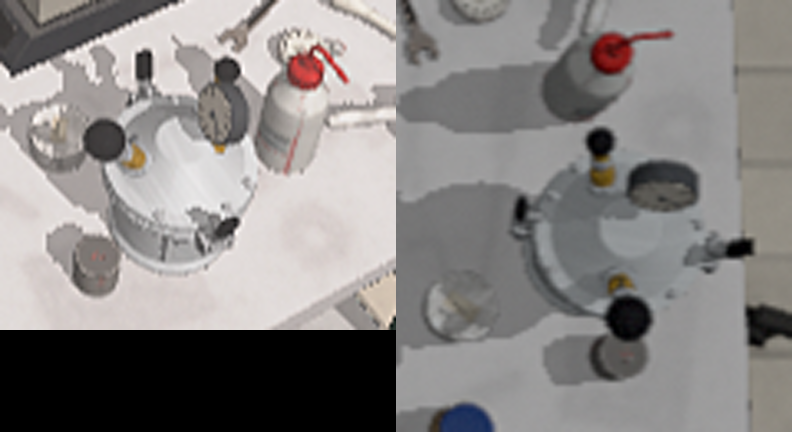

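Crop: the bleed ball is at scene (352,277) / top (440,228), the inlet ball at (389,257) / (432,179), the left handle at (364,255) / (410,199) and the right handle at (389,304) / (471,209). Next I'll triangulate these points and fit the meter frame.

```bash
cat > h.py <<'E'
import cv2,numpy as np
from scipy.spatial.transform import Rotation as Ro
def ray(c,p,fish=False):
    R=cv2.Rodrigues(np.array(c["rvec"]))[0]; o=-R.T@np.array(c["tvec"]).ravel()
    v=np.array([(p[0]-c["cx"])/c["fx"],(p[1]-c["cy"])/c["fy"]])
    if fish:
        t=np.hypot(*v); d=np.r_[v/t*np.sin(t),np.cos(t)]
    else: d=np.r_[v,1]
    d=R.T@d; return o,d/np.linalg.norm(d)
def tri(r):
    A=sum(np.eye(3)-np.outer(d,d) for o,d in r); b=sum((np.eye(3)-np.outer(d,d))@o for o,d in r)
    x=np.linalg.solve(A,b); return x,[np.linalg.norm(np.cross(d,x-o)) for o,d in r]
def blob(img,p,r,thr=55):
    m=(img.max(2)<thr).astype(np.uint8); q=np.zeros_like(m); x,y=map(int,p)
    q[y-r:y+r+1,x-r:x+r+1]=m[y-r:y+r+1,x-r:x+r+1]
    n,l,s,c=cv2.connectedComponentsWithStats(q)
    k=1+np.argmax(s[1:,4]); return c[k],s[k,4]
E
python3 - <<'E'
from h import *; from station import bot
S=bot.capture("scene");T=bot.capture("top")
P={"bleed":((352,277),(440,228),9),"inlet":((389,257),(432,179),5),"L":((364,255),(410,199),6),"R":((389,304),(471,209),6)}
W={}
for k,(a,b,r) in P.items():
    pa,na=blob(S["color"],a,r);pb,nb=blob(T["color"],b,r)
    x,e=tri([ray(S,pa),ray(T,pb)]);W[k]=x;print(k,pa.round(1),na,pb.round(1),nb,x.round(1),np.round(e,1))
# frame from bleed & inlet & levers (grip angle a~0.15+0.07)
a=.22; g=48
M={"bleed":[-77,0,171],"inlet":[58,40,161],"L":[0,79+g*np.sin(a),90+g*np.cos(a)],"R":[0,-79-g*np.sin(a),90+g*np.cos(a)]}
for ks in (["bleed","inlet","L","R"],["bleed","inlet"]):
    A=np.array([M[k][:2] for k in ks]);B=np.array([W[k][:2] for k in ks])
    ac=A-A.mean(0);bc=B-B.mean(0)
    th=np.arctan2((ac[:,0]*bc[:,1]-ac[:,1]*bc[:,0]).sum(),(ac*bc).sum());c,s=np.cos(th),np.sin(th);R=np.array([[c,-s],[s,c]])
    t=B.mean(0)-R@A.mean(0);print(ks,th,t,(B-(A@R.T+t)).round(1))
E
```

```text
bleed [347.3 276.6] 12 [439.1 228.1] 118 [ 475.2 -270.4  178. ] [4. 4.]
inlet [388.4 254.2] 10 [431.2 179.3] 45 [ 619.  -257.   170.8] [2. 2.]
L [363.4 254.1] 18 [409.2 197.9] 18 [ 571.3 -201.2  136.3] [1.9 1.9]
R [390.6 302. ] 5 [469.9 208.8] 30 [ 543.3 -374.5  138.6] [4.8 4.8]
['bleed', 'inlet', 'L', 'R'] -0.1710527613218735 [ 555.16094178 -286.43487552] [[-4.1  2.9]
 [-0.2 -0.1]
 [ 0.9 -2.9]
 [ 3.4  0.1]]
['bleed', 'inlet'] -0.19534841733294495 [ 552.52533605 -285.17478509] [[-1.8 -0.2]
 [ 1.8  0.2]]
```

```bash
python3 - <<'E'
from h import *; from station import bot
S=bot.capture("scene");T=bot.capture("top")
P={"bleed":((352,277),(440,228),9),"inlet":((389,257),(432,179),5),"L":((364,255),(410,199),6),"R":((389,304),(471,209),6)}
W={}
for k,(a,b,r) in P.items():
    pa,na=blob(S["color"],a,r,90);pb,nb=blob(T["color"],b,r,65)
    x,e=tri([ray(S,pa),ray(T,pb)]);W[k]=x;print(k,pa.round(1),na,pb.round(1),nb,x.round(1),np.round(e,1))
a=.22; g=48
M={"bleed":[-77,0,171],"inlet":[58,40,161],"L":[0,79+g*np.sin(a),90+g*np.cos(a)],"R":[0,-79-g*np.sin(a),90+g*np.cos(a)]}
ks=["bleed","inlet","L","R"]
A=np.array([M[k][:2] for k in ks]);B=np.array([W[k][:2] for k in ks])
ac=A-A.mean(0);bc=B-B.mean(0)
th=np.arctan2((ac[:,0]*bc[:,1]-ac[:,1]*bc[:,0]).sum(),(ac*bc).sum());c,s=np.cos(th),np.sin(th);R=np.array([[c,-s],[s,c]])
t=B.mean(0)-R@A.mean(0);print(ks,th,t,(B-(A@R.T+t)).round(1))
# small core etc on the table: ray at heights
for n,p,z in [("score",(396+225,0),0)]: pass
print("core", [ (lambda o,d:(o+d*(40-o[2])/d[2]).round(0))(*ray(T,(375+(620-396)/3.6,140+355/3.6)))])
E
```

```text
bleed [351.3 277.1] 126 [439. 228.] 123 [ 480.7 -273.5  173.7] [1.1 1.1]
inlet [388.3 257.1] 58 [431.2 179.3] 45 [ 620.1 -259.4  159.2] [0.7 0.7]
L [363.1 254.4] 39 [409.3 198. ] 21 [ 570.8 -201.3  135.5] [1.5 1.5]
R [388.2 303.6] 29 [469.7 208.8] 34 [ 540.5 -374.2  133.3] [1.2 1.2]
['bleed', 'inlet', 'L', 'R'] -0.17912969876081225 [ 555.92619197 -287.79341146] [[ 0.5  0.6]
 [ 0.  -0.6]
 [-1.1 -1.6]
 [ 0.5  1.7]]
core [array([ 460., -303.,   40.])]
```

```bash
cat >> h.py <<'E'
TH=-0.179; O=np.array([556,-288,0.]); RM=Ro.from_euler("z",TH)
w=lambda p:O+RM.apply(p)
def ori(j1,p,j5,j6):
    C=Ro.from_matrix(np.array([[0,0,1],[0,1,0],[-1,0,0]]))
    return Ro.from_euler("z",j1)*Ro.from_euler("y",p)*Ro.from_euler("z",j5)*Ro.from_euler("x",j6)*C
def plan(bot,way,start=None):
    """way: (pos,Rot) list; prints rows, tracks rounded commands"""
    s=bot.sense(); P,R=start or (np.array(s["tool_pos"]),Ro.from_quat(s["tcp_rot"]))
    out=[]
    for X,Q in way:
        P0,R0=P,R; rv=(R0.inv()*Q).as_rotvec()
        n=max(1,int(np.ceil(max(np.linalg.norm(X-P0)/24,np.abs(np.degrees(rv)).max()/5.8))))
        for i in range(1,n+1):
            t=R.inv().apply(P0+(X-P0)*i/n-P)/25; r=np.degrees((R.inv()*(R0*Ro.from_rotvec(rv*i/n))).as_rotvec())/6
            row=np.r_[t,r].round(2); out.append(row); P=P+R.apply(row[:3]*25); R=R*Ro.from_rotvec(np.radians(row[3:]*6))
        print("--",n)
    out=np.array(out)
    for i in range(0,len(out),20): print(",".join(f"{v:g}" for v in (out[i:i+20]+0.).ravel()))
    return P,R
E
python3 - <<'E'
from h import *; from station import bot
s=bot.sense();j=s["joint_positions"]
print((ori(j[0],j[1]-j[2]+j[3],j[4],j[5]).inv()*Ro.from_quat(s["tcp_rot"])).magnitude())
ax=RM.apply([-.581,0,.814]); B=w([-77,0,171]); print(B)
n=RM.apply([.581,0,-.814]); 
wr=B-n*180; j1=np.arctan2(wr[1],wr[0]); l=Ro.from_euler("z",-j1).apply(n)
j5=np.arcsin(l[1]); p=np.arctan2(-l[2],l[0]); Q=ori(j1,p,j5,2.8); print(j1,p,j5,Q.apply([0,0,1])-n)
plan(bot,[(B-n*110,Q)])
E
```

```text
1.5548527799993505e-16
[ 480.23028826 -274.29048569  171.        ]
-0.5955293255637362 0.9925030588029758 0.2372866667795861 [-3.65437557e-05  2.47618163e-05  6.76278914e-05]
-- 16
0.85,-0.42,-0.05,-0.08,0.36,0.25,0.84,-0.44,-0.01,-0.08,0.37,0.25,0.83,-0.46,0.01,-0.08,0.36,0.24,0.82,-0.49,0.03,-0.07,0.37,0.25,0.8,-0.5,0.07,-0.08,0.36,0.25,0.78,-0.53,0.09,-0.08,0.37,0.25,0.77,-0.55,0.12,-0.08,0.36,0.25,0.75,-0.57,0.14,-0.08,0.37,0.24,0.73,-0.59,0.16,-0.08,0.36,0.25,0.7,-0.61,0.19,-0.08,0.37,0.25,0.68,-0.63,0.21,-0.07,0.36,0.25,0.66,-0.65,0.22,-0.08,0.36,0.25,0.63,-0.66,0.25,-0.08,0.37,0.25,0.6,-0.69,0.27,-0.08,0.36,0.24,0.57,-0.7,0.28,-0.08,0.37,0.25,0.55,-0.72,0.3,-0.08,0.36,0.25
```

carry_out(steps=[0.85,-0.42,-0.05,-0.08,0.36,0.25,0.84,-0.44,-0.01,-0.08,0.37,0.25,0.83,-0.46,0.01,-0.08,0.36,0.24,0.82,-0.49,0.03,-0.07,0.37,0.25,0.8,-0.5,0.07,-0.08,0.36,0.25,0.78,-0.53,0.09,-0.08,0.37,0.25,0.77,-0.55,0.12,-0.08,0.36,0.25,0.75,-0.57,0.14,-0.08,0.37,0.24,0.73,-0.59,0.16,-0.08,0.36,0.25,0.7,-0.61,0.19,-0.08,0.37,0.25,0.68,-0.63,0.21,-0.07,0.36,0.25,0.66,-0.65,0.22,-0.08,0.36,0.25,0.63,-0.66,0.25,-0.08,0.37,0.25,0.6,-0.69,0.27,-0.08,0.36,0.24,0.57,-0.7,0.28,-0.08,0.37,0.25,0.55,-0.72,0.3,-0.08,0.36,0.25,0,0,0,0,0,0,0,0,0,0,0,0], gripper=70)

```text
time: 2.55
tool_pos: [417.2, -263.4, 260.8]
tcp_rot: [0.948, -0.087, 0.303, 0.027]
ft_force: [0.3, 0.2, -0.1]
grip_width: 70.0
finger_force: 0.0
```

```bash
python3 - <<'E'
from h import *; from station import bot
c=bot.capture("wrist"); s=bot.sense(); print(s["tool_pos"],s["joint_positions"].round(3),s["time"],s["ft_force"],s["grip_width"])
cv2.imwrite("pics/w1.png",c["color"][:,:,::-1])
R=cv2.Rodrigues(np.array(c["rvec"]))[0]
def proj(X):
    q=R@X+np.array(c["tvec"]).ravel(); t=np.arctan2(np.hypot(q[0],q[1]),q[2]); u=q[:2]/np.hypot(*q[:2])*t
    return (u*[c["fx"],c["fy"]]+[c["cx"],c["cy"]]).round(1)
for k,p in {"ball":[-77,0,171],"inlet":[58,40,161],"L":[0,88,137],"R":[0,-88,137]}.items(): print(k,proj(w(p)))
E
```

```text
[ 417.12442109 -263.66735798  260.7992205 ] [-0.961 -0.609 -0.52   1.191  0.42   2.466] 2.6 [-0.20622405 -0.41080004  0.30423416] 70.13906817446563
ball [323.7 199.7]
inlet [284.8  78. ]
L [239.  138.3]
R [408.2 137.7]
```

View pics/w1.png

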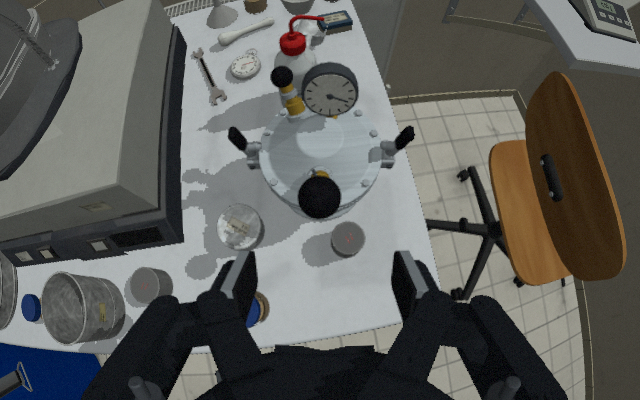

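The wrist view shows the bleed ball at (320,196), about 4 px from its predicted position. The inlet ball is at (283,77) and both handles are within 3 px of prediction. I'll refine with the ball's blob, then plan the descent.

```bash
python3 - <<'E'
from h import *; from station import bot
c=bot.capture("wrist");pb,nb=blob(c["color"],(320,197),27,60);print(pb,nb)
o,d=ray(c,pb,True); n=RM.apply([.581,0,-.814])
for B in (np.array([480.7,-273.5,173.7]),w([-77,0,171])):
    x=o+d*np.dot(B-o,d); print("closest",x.round(1),(x-B).round(1))
S=bot.capture("scene");T=bot.capture("top")
x,e=tri([(o,d),ray(S,(351.3,277.1)),ray(T,(439,228))]);print(x,e)
np.save("ball.npy",x)
s=bot.sense();Q=Ro.from_quat(s["tcp_rot"]);print(Q.apply([0,0,1])-n)
l=ori(*[s["joint_positions"][0]],0,0,0)
plan(bot,[(x+n*8,Q)])
E
```

```text
[318.45272602 196.86197378] 1449
closest [ 482.5 -270.7  174.1] [1.8 2.8 0.4]
closest [ 483.2 -270.8  171.8] [3.  3.5 0.8]
[ 481.45133274 -272.45221572  173.24916645] [np.float64(2.095176670373277), np.float64(1.2600550521932565), np.float64(1.9401486970404787)]
[-0.00066624 -0.00161944 -0.0001638 ]
-- 5
0.02,-0.03,0.94,0,0,0,0.01,-0.02,0.93,0,0,0,0.02,-0.03,0.94,0,0,0,0.01,-0.02,0.93,0,0,0,0.02,-0.03,0.94,0,0,0
```

carry_out(steps=[0.02,-0.03,0.94,0,0,0,0.01,-0.02,0.93,0,0,0,0.02,-0.03,0.94,0,0,0,0.01,-0.02,0.93,0,0,0,0.02,-0.03,0.94,0,0,0,0,0,0,0,0,0])

```text
time: 3.5
tool_pos: [485.7, -271.7, 163.8]
tcp_rot: [0.949, -0.087, 0.302, 0.026]
ft_force: [0.0, 0.5, -0.4]
grip_width: 70.0
finger_force: 0.0
```

carry_out(steps=[0,0,0,0,0,0,0,0,0,0,0,0,0,0,0,0,0,0,0,0,0,0,0,0,0,0,0,0,0,0,0,0,0,0,0,0], gripper=20, grip_force=60)

```text
time: 4.25
tool_pos: [486.7, -272.0, 168.5]
tcp_rot: [0.948, -0.087, 0.305, 0.027]
ft_force: [-3.2, 3.3, 4.3]
grip_width: 33.6
finger_force: 59.1
```

```bash
python3 - <<'E'
from h import *; from station import bot
c=bot.capture("wrist"); s=bot.sense(); print(s["tool_pos"],s["joint_positions"].round(3),s["time"],s["ft_force"],s["torque"],s["grip_width"],s["finger_force"])
cv2.imwrite("pics/w2.png",c["color"][:,:,::-1])
E
```

```text
[ 486.74914735 -271.973471    168.55427581] [-0.827 -0.451 -0.613  0.889  0.359  2.594] 4.3 [-4.0526935   4.27119978  3.92467925] [0.90855798 0.69228578 0.30778162] 32.97406841205943 59.060200452804565
```

View pics/w2.png

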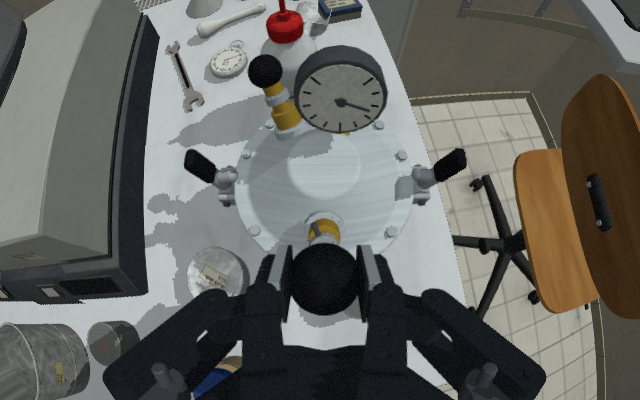

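The wrist view shows the ball (centre about (323,280)) between both pads, with the gauge still at pressure. A width of 33 mm is a bit below 36 mm, so I'll check whether the grip is steady.

carry_out(steps=[0,0,0,0,0,0,0,0,0,0,0,0])

```text
time: 4.55
tool_pos: [486.7, -272.0, 168.5]
tcp_rot: [0.948, -0.087, 0.305, 0.027]
ft_force: [-3.6, 3.6, 4.1]
grip_width: 33.3
finger_force: 59.1
```

```bash
python3 - <<'E'
from h import *; from station import bot
s=bot.sense();Q=Ro.from_quat(s["tcp_rot"]); print(s["tool_pos"],s["grip_width"],s["ft_force"],s["torque"]); print(Q.as_matrix().round(3))
B=np.load("ball.npy");print("ball in tool",Q.inv().apply(B-s["tool_pos"]),Q.inv().apply(w([-77,0,171])-s["tool_pos"]))
print(Q.inv().apply(RM.apply([-.581,0,.814])))
E
```

```text
[ 486.74978514 -271.96714582  168.53143115] 33.295649704150996 [-3.56652231  3.57226799  4.061732  ] [0.74824289 0.69732171 0.39535445]
[[ 0.799 -0.181  0.573]
 [-0.148 -0.984 -0.104]
 [ 0.583 -0.002 -0.813]]
ball in tool [-1.41416482  1.42482724 -6.82172428] [-3.42793367  3.45831845 -5.50317038]
[ 1.97705286e-03 -1.24173042e-04 -1.00007653e+00]
```

carry_out(steps=[0,0,0,0,0,-1,0,0,0,0,0,-1,0,0,0,0,0,-1,0,0,0,0,0,-1,0,0,0,0,0,-1,0,0,0,0,0,-1,0,0,0,0,0,-1,0,0,0,0,0,-1,0,0,0,0,0,-1,0,0,0,0,0,-1,0,0,0,0,0,-1,0,0,0,0,0,-1,0,0,0,0,0,-1,0,0,0,0,0,-1,0,0,0,0,0,-1])

```text
time: 6.42
tool_pos: [485.5, -269.6, 167.2]
tcp_rot: [0.731, 0.61, 0.197, 0.232]
ft_force: [-12.8, 11.3, 9.7]
grip_width: 33.0
finger_force: 59.9
```

```bash
cat > st.py <<'E'
from h import *; from station import bot
s=bot.sense();Q=Ro.from_quat(s["tcp_rot"]); print(s["time"],s["tool_pos"].round(1),s["joint_positions"].round(2),s["grip_width"].round(1),s["finger_force"]); print("tool F,T",Q.inv().apply(s["ft_force"]).round(1),Q.inv().apply(s["torque"]).round(2))
B=np.load("ball.npy");print("ball in tool",Q.inv().apply(B-s["tool_pos"]).round(1),"axis",Q.inv().apply(RM.apply([-.581,0,.814])).round(3))
E
python3 st.py
```

```text
Traceback (most recent call last):
  File "st.py", line 2, in <module>
    s=bot.sense();Q=Ro.from_quat(s["tcp_rot"]); print(s["time"],s["tool_pos"].round(1),s["joint_positions"].round(2),s["grip_width"].round(1),s["finger_force"]); print("tool F,T",Q.inv().apply(s["ft_force"]).round(1),Q.inv().apply(s["torque"]).round(2))
                                                                                                                     ^^^^^^^^^^^^^^^^^^^^^
AttributeError: 'float' object has no attribute 'round'
```

```bash
sed -i 's/s\["grip_width"\].round(1)/s["grip_width"]/' st.py; python3 st.py
```

```text
6.425 [ 485.5 -269.6  167.2] [-0.83 -0.45 -0.61  0.9   0.36  1.02] 32.982445388613925 59.86449837684631
tool F,T [  8.9  -6.3 -16.3] [1.85 1.76 0.26]
ball in tool [-3.5  0.7 -7. ] axis [ 0.005 -0.002 -1.   ]
```

carry_out(steps=[0,0,0,0,0,-1,0,0,0,0,0,-1,0,0,0,0,0,-1,0,0,0,0,0,-1,0,0,0,0,0,-1,0,0,0,0,0,-1,0,0,0,0,0,-1,0,0,0,0,0,-1,0,0,0,0,0,-1,0,0,0,0,0,-1,0,0,0,0,0,-1,0,0,0,0,0,-1,0,0,0,0,0,-1,0,0,0,0,0,-1,0,0,0,0,0,-1])

```text
time: 8.3
tool_pos: [483.5, -271.3, 166.0]
tcp_rot: [0.087, 0.949, -0.027, 0.301]
ft_force: [-18.0, 7.7, 7.9]
grip_width: 33.1
finger_force: 60.1
```

```bash
python3 st.py
```

```text
8.3 [ 483.5 -271.3  166. ] [-0.83 -0.45 -0.61  0.9   0.35 -0.55] 33.05742061068907 60.09653449058533
tool F,T [ 11.    4.3 -17.4] [-0.78  2.59  0.96]
ball in tool [-2.7 -1.5 -7. ] axis [ 0.007 -0.001 -1.   ]
```

carry_out(steps=[0,0,0,0,0,-1,0,0,0,0,0,-1,0,0,0,0,0,-1,0,0,0,0,0,-1])

```text
time: 8.8
tool_pos: [489.3, -270.2, 170.2]
tcp_rot: [-0.115, 0.944, -0.088, 0.296]
ft_force: [10.5, 8.2, 2.6]
grip_width: 33.1
finger_force: 59.7
```

```bash
python3 - <<'E'
exec(open("st.py").read())
c=bot.capture("wrist"); cv2.imwrite("pics/w3.png",c["color"][:,:,::-1])
E
```

```text
8.8 [ 489.3 -270.2  170.2] [-0.83 -0.45 -0.61  0.89  0.37 -0.97] 33.10406294480125 59.65968310832977
tool F,T [-12.    5.5   3.2] [-1.53 -1.76 -0.16]
ball in tool [ 5.3 -1.6 -6.8] axis [-0.01   0.002 -1.   ]
```

View pics/w3.png

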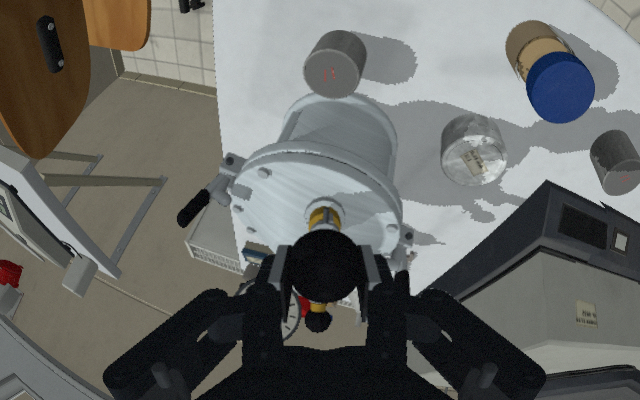

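The wrist view is now turned half round: the ball is still in the pads at (323,265), and the gauge is hidden behind the gripper. Torque rose from 0.26 to 0.96 N m and then slipped, which fits the stop. A few more rows will confirm it.

carry_out(steps=[0,0,0,0,0,-1,0,0,0,0,0,-1])

```text
time: 9.1
tool_pos: [489.6, -268.8, 170.4]
tcp_rot: [-0.214, 0.927, -0.118, 0.286]
ft_force: [3.7, 11.3, 4.7]
grip_width: 33.1
finger_force: 61.4
```

```bash
python3 st.py
```

```text
9.1 [ 489.6 -268.8  170.4] [-0.82 -0.45 -0.61  0.89  0.37 -1.18] 33.13207449477645 61.372910141944885
tool F,T [-10.2   7.2  -2.7] [-1.91 -1.69  0.26]
ball in tool [ 6.4 -1.5 -6.7] axis [-0.012  0.002 -1.   ]
```

carry_out(steps=[0,0,0,0,0,-1,0,0,0,0,0,-1])

```text
time: 9.35
tool_pos: [488.0, -268.9, 169.1]
tcp_rot: [-0.309, 0.9, -0.146, 0.27]
ft_force: [-7.8, 6.1, 3.2]
grip_width: 33.6
finger_force: 62.3
```

```bash
python3 st.py
```

```text
9.35 [ 488.  -268.9  169.1] [-0.82 -0.45 -0.61  0.89  0.37 -1.39] 33.55655024422513 62.30026602745056
tool F,T [ 0.1  7.  -7.7] [-1.99  0.45 -0.24]
ball in tool [ 4.9 -1.4 -6.8] axis [-0.008  0.002 -1.   ]
```

carry_out(steps=[0,0,0,0,0,0,0,0,0,0,0,0,0,0,0,0,0,0,0,0,0,0,0,0], gripper=65)

```text
time: 9.85
tool_pos: [486.4, -272.8, 166.7]
tcp_rot: [-0.306, 0.902, -0.149, 0.266]
ft_force: [-0.8, 0.5, 0.4]
grip_width: 64.4
finger_force: 0.0
```

```bash
python3 - <<'E'
exec(open("st.py").read())
n=RM.apply([.581,0,-.814])
B=np.array([480.5,-270.9,173.8]);np.save("ball.npy",B); print(B+8*n)
# keep yaw, realign z
rz=Ro.align_vectors([n],[Q.apply([0,0,1])])[0]
plan(bot,[(B+8*n,rz*Q)])
E
```

```text
9.85 [ 486.4 -272.8  166.7] [-0.83 -0.45 -0.61  0.89  0.36 -1.39] 64.41429113077497 0.0
tool F,T [ 0.1  0.6 -0.8] [-0.43  0.37  0.04]
ball in tool [ 0.5 -0.2 -8.2] axis [ 0.001 -0.001 -1.   ]
[ 485.07373533 -271.72755614  167.288     ]
-- 1
0,0.05,-0.06,-0.01,-0.01,0
```

carry_out(steps=[0,0.05,-0.05,0,0,0,0,0,0,0,0,0,0,0,0,0,0,0,0,0,0,0,0,0,0,0,0,0,0,0], gripper=20, grip_force=70)

```text
time: 10.48
tool_pos: [485.0, -271.5, 167.6]
tcp_rot: [-0.306, 0.902, -0.149, 0.266]
ft_force: [-5.6, 1.4, 4.0]
grip_width: 33.0
finger_force: 68.9
```

```bash
python3 st.py
```

```text
10.475 [ 485.  -271.5  167.6] [-0.83 -0.45 -0.62  0.89  0.36 -1.39] 32.9900006171977 68.93374443054199
tool F,T [ 1.3  2.  -6.6] [-0.83  0.67  0.03]
ball in tool [ 0.2 -0.1 -7.7] axis [ 0.001 -0.001 -1.   ]
```

carry_out(steps=[0,0,0,0,0,-1,0,0,0,0,0,-1])

```text
time: 10.72
tool_pos: [486.9, -268.9, 168.5]
tcp_rot: [-0.401, 0.863, -0.174, 0.253]
ft_force: [3.8, 13.6, 6.3]
grip_width: 32.9
finger_force: 69.8
```

```bash
python3 st.py
```

```text
10.725 [ 486.9 -268.9  168.5] [-0.83 -0.45 -0.62  0.89  0.37 -1.6 ] 32.902570083006296 69.83584642410278
tool F,T [-14.6   3.   -4.2] [-1.01 -2.86 -0.29]
ball in tool [ 3.5 -0.1 -7.8] axis [-0.008 -0.001 -1.   ]
```

carry_out(steps=[0,0,0,0,0,-1])

```text
time: 10.85
tool_pos: [487.5, -267.1, 168.7]
tcp_rot: [-0.447, 0.84, -0.186, 0.245]
ft_force: [0.7, 11.6, 6.0]
grip_width: 33.2
finger_force: 69.7
```

```bash
python3 st.py
```

```text
10.85 [ 487.5 -267.1  168.7] [-0.82 -0.46 -0.62  0.89  0.37 -1.7 ] 33.171729794358974 69.69557046890259
tool F,T [-11.5   2.5  -5.5] [-1.17 -2.23  0.21]
ball in tool [ 5.4 -0.1 -7.8] axis [-0.012 -0.    -1.   ]
```

Turning again makes the pads slip sideways at once, whereas before the tool followed a clean circle about the stem, so the valve is at its stop. I'll release, back out and look at the gauge.

carry_out(steps=[0,0,0,0,0,0,0,0,0,0,0,0,0,0,0,0,0,0,0,0,0,0,0,0,0,0,-1,0,0,0,0,0,-1,0,0,0,0,0,-1,0,0,0,0,0,-1,0,0,0,0,0,-1,0,0,0,0,0,-1,0,0,0,0,0,0,0,0,0], gripper=65)

```text
time: 12.22
tool_pos: [399.6, -256.9, 291.9]
tcp_rot: [-0.443, 0.842, -0.191, 0.24]
ft_force: [0.3, -0.3, -0.4]
grip_width: 65.6
finger_force: 0.0
```

```bash
python3 - <<'E'
exec(open("st.py").read())
c=bot.capture("wrist"); cv2.imwrite("pics/w4.png",c["color"][:,:,::-1])
E
```

```text
12.225 [ 399.6 -256.9  291.9] [-1.   -0.65 -0.48  1.28  0.44 -1.86] 65.63776226975801 0.0
tool F,T [ 0.2 -0.2  0.5] [-0.49  0.27 -0.05]
ball in tool [ -0.3   2.6 143.8] axis [ 0.003 -0.005 -1.   ]
```

View pics/w4.png

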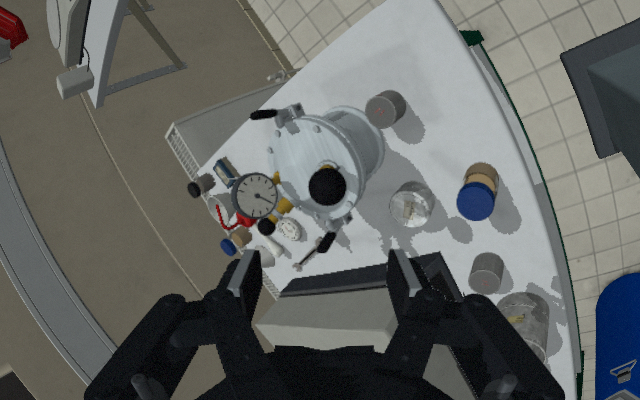

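The wrist view shows the meter with the ball at (327,187). The gauge (centre (255,195)) has its needle turned about 150° relative to the meter since w1, so the pressure is out. Next I'll plan the left lever.

```bash
cat >> h.py <<'E'
def levpose(side,phi,r,h,beta,xs,back=0):
    """outer finger corner at (r,h) of a lever at phi from vertical"""
    c=np.array([79+r*np.sin(phi)-h*np.cos(phi),90+r*np.cos(phi)+h*np.sin(phi)])
    zt=np.array([-np.sin(beta),-np.cos(beta)]); e=np.array([np.cos(beta),-np.sin(beta)])
    t=c-11*e-(11+back)*zt
    Z=np.array([0,side*zt[0],zt[1]]);Y=np.array([-1,0,0.]);X=np.cross(Y,Z)
    return w([xs,side*t[0],t[1]]),RM*Ro.from_matrix(np.c_[X,Y,Z])
E
python3 - <<'E'
from h import *; from station import bot
L=lambda phi,r,h,b,back=0:levpose(1,phi,r,h,b,-10,back)
a=plan(bot,[L(.15,48,14.5,.4,100)])
print("insert");a=plan(bot,[L(.15,48,14.5,.4)],a); print(a[0])
E
```

```text
-- 8
-0.66,-0.23,0.61,-0.63,0.61,-0.63,-0.68,-0.31,0.55,-0.62,0.61,-0.63,-0.7,-0.39,0.49,-0.63,0.61,-0.63,-0.69,-0.47,0.41,-0.62,0.61,-0.64,-0.68,-0.53,0.34,-0.63,0.6,-0.63,-0.67,-0.6,0.25,-0.63,0.61,-0.63,-0.63,-0.66,0.18,-0.62,0.61,-0.63,-0.6,-0.71,0.09,-0.63,0.61,-0.63
insert
-- 5
0,0,0.8,0,0,0,0,0,0.8,0,0,0,0,0,0.8,0,0,0,0,0,0.8,0,0,0,0,0,0.8,0,0,0
[ 558.0102717  -221.37980165  153.97176756]
```

carry_out(steps=[-0.66,-0.23,0.61,-0.63,0.61,-0.63,-0.68,-0.31,0.55,-0.62,0.61,-0.63,-0.7,-0.39,0.49,-0.63,0.61,-0.63,-0.69,-0.47,0.41,-0.62,0.61,-0.64,-0.68,-0.53,0.34,-0.63,0.6,-0.63,-0.67,-0.6,0.25,-0.63,0.61,-0.63,-0.63,-0.66,0.18,-0.62,0.61,-0.63,-0.6,-0.71,0.09,-0.63,0.61,-0.63,0,0,0,0,0,0,0,0,0,0,0,0,0,0,0,0,0,0], gripper=0, grip_force=20)

```text
time: 13.65
tool_pos: [564.1, -182.5, 246.5]
tcp_rot: [-0.628, 0.752, -0.127, -0.152]
ft_force: [-0.5, 0.7, 0.3]
grip_width: -0.2
finger_force: 0.0
```

```bash
python3 - <<'E'
exec(open("st.py").read())
L=lambda phi,r,h,b,back=0:levpose(1,phi,r,h,b,-10,back)
print(L(.15,48,14.5,.4,100)[0],(Q.inv()*L(.15,48,14.5,.4,100)[1]).magnitude())
c=bot.capture("wrist"); cv2.imwrite("pics/w5.png",c["color"][:,:,::-1])
plan(bot,[L(.15,48,14.5,.4)])
E
```

```text
13.65 [ 564.1 -182.5  246.5] [-0.23  0.21  0.23  1.58 -0.4  -1.62] -0.1876130459252816 0.0
tool F,T [-0.4  0.6 -0.5] [ 0.03 -0.44 -0.04]
ball in tool [ 65.7  66.6 106.4] axis [ 0.316  0.58  -0.751]
[ 564.84203816 -182.96647001  246.14923676] 0.0016622539448350718
-- 5
0,-0.01,0.81,0,0,0,0,0,0.8,-0.01,0.01,0,0,-0.01,0.81,0,0,0,0,0,0.8,0,0,-0.01,0,-0.01,0.81,0,0,0
```

View pics/w5.png

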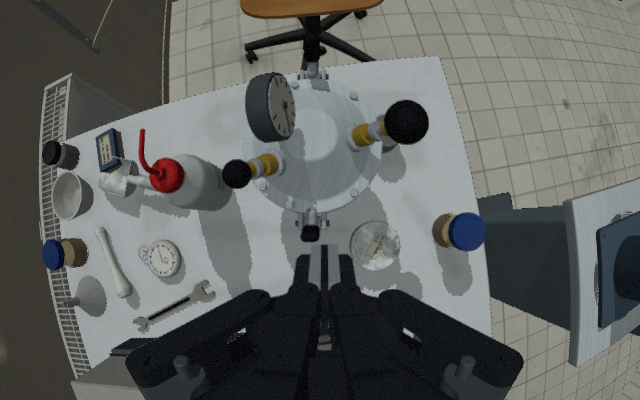

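The wrist view shows the left handle at (310,230) just ahead of the closed fingertips (320,250). The inlet ball (237,173) and bleed ball (405,122) are clear on either side. Inserting now.

carry_out(steps=[0,0,0.81,0,0,0,0,0,0.81,0,0,0,0,0,0.81,0,0,0,0,0,0.8,0,0,0,0,0,0.8,0,0,0,0,0,0,0,0,0])

```text
time: 14.45
tool_pos: [555.8, -221.0, 151.8]
tcp_rot: [-0.628, 0.752, -0.126, -0.153]
ft_force: [-0.0, 0.3, 0.2]
grip_width: -0.1
finger_force: 0.0
```

```bash
python3 - <<'E'
exec(open("st.py").read())
L=lambda phi,r,h,b,back=0:levpose(1,phi,r,h,b,-10,back)
T=np.arange(.15,1.76,.1)
plan(bot,[L(t+.05,50,max(4,14.5-50*(t-.15)),.4-.25*(t-.15)/1.6) for t in T])
E
```

```text
14.45 [ 555.8 -221.   151.8] [-0.29  0.2   0.04  1.36 -0.4  -1.69] -0.06831870909602857 0.0
tool F,T [-0.2  0.1 -0.3] [ 0.02 -0.37  0.01]
ball in tool [66.1 65.2  4.1] axis [ 0.316  0.583 -0.749]
-- 1
-- 1
-- 1
-- 1
-- 1
-- 1
-- 1
-- 1
-- 1
-- 1
-- 1
-- 1
-- 1
-- 1
-- 1
-- 1
-- 1
-0.04,-0.08,-0.21,0.03,0.02,0,-0.38,0,-0.1,0,-0.15,0,-0.39,0,-0.04,0,-0.15,0,-0.22,0,0.01,0,-0.15,0,-0.19,0,0.03,0,-0.15,0,-0.19,0,0.05,0,-0.15,0,-0.18,0,0.08,0,-0.15,0,-0.17,0,0.1,0,-0.15,0,-0.16,0,0.11,0,-0.15,0,-0.15,0,0.14,0,-0.14,0,-0.13,0,0.15,0,-0.15,0,-0.12,0,0.17,0,-0.15,0,-0.09,0,0.18,0,-0.15,0,-0.07,0,0.19,0,-0.15,0,-0.06,0,0.2,0,-0.15,0,-0.03,0,0.2,0,-0.15,0,0,0,0.21,0,-0.15,0
```

carry_out(steps=[-0.04,-0.08,-0.21,0.03,0.02,0,-0.38,0,-0.1,0,-0.15,0,-0.39,0,-0.04,0,-0.15,0,-0.22,0,0.01,0,-0.15,0,-0.19,0,0.03,0,-0.15,0,-0.19,0,0.05,0,-0.15,0,-0.18,0,0.08,0,-0.15,0,-0.17,0,0.1,0,-0.15,0,-0.16,0,0.11,0,-0.15,0])

```text
time: 15.58
tool_pos: [567.7, -175.7, 134.1]
tcp_rot: [-0.636, 0.76, -0.088, -0.104]
ft_force: [1.3, -0.1, 4.8]
grip_width: -0.3
finger_force: 1.7
```

carry_out(steps=[-0.15,0,0.14,0,-0.14,0,-0.13,0,0.15,0,-0.15,0,-0.12,0,0.17,0,-0.15,0,-0.09,0,0.18,0,-0.15,0,-0.07,0,0.19,0,-0.15,0,-0.06,0,0.2,0,-0.15,0,-0.03,0,0.2,0,-0.15,0,0,0,0.21,0,-0.15,0,0,0,0,0,0,0])

```text
time: 16.7
tool_pos: [569.4, -167.1, 98.5]
tcp_rot: [-0.64, 0.764, -0.048, -0.055]
ft_force: [-3.4, 8.2, 15.8]
grip_width: -0.0
finger_force: 8.3
```

```bash
python3 - <<'E'
exec(open("st.py").read())
L=lambda phi,r,h,b,back=0:levpose(1,phi,r,h,b,-10,back)
print(L(1.8,50,4,.15)[0])
E
```

```text
16.7 [ 569.4 -167.1   98.5] [-0.32  0.22  0.    1.32 -0.15 -1.72] -0.006841940663591185 8.281151857227087
tool F,T [ -5.    4.8 -16.8] [-0.95 -1.26 -0.01]
ball in tool [127.6  69.2 -57.4] axis [ 0.118  0.579 -0.807]
[ 567.41282362 -168.7582589    95.0555871 ]
```

```bash
python3 - <<'E'
from h import *; from station import bot
s=bot.sense();Q=Ro.from_quat(s["tcp_rot"]);p=s["tool_pos"]
Rr=lambda phi,r,h,b,back=0:levpose(-1,phi,r,h,b,-12,back)
e=Rr(.15,48,14.5,.4,100); print(e[0])
up=p-Q.apply([0,0,1])*180
a=plan(bot,[(up,Q),(e[0]+[0,0,45],e[1]),e])
E
```

```text
[ 525.50947277 -389.1165259   246.14923676]
-- 8
-- 11
-- 2
0,0,-0.9,0,0,0,0,0,-0.9,0,0,0,0,0,-0.9,0,0,0,0,0,-0.9,0,0,0,0,0,-0.9,0,0,0,0,0,-0.9,0,0,0,0,0,-0.9,0,0,0,0,0,-0.9,0,0,0,0.92,0.01,0.08,0,-0.48,0,0.92,0.02,0.04,0,-0.47,0.01,0.92,0.01,-0.01,-0.01,-0.48,0,0.92,0.01,-0.06,0,-0.47,0,0.91,0.02,-0.1,0,-0.48,0.01,0.91,0.01,-0.14,0,-0.47,0,0.9,0.01,-0.19,-0.01,-0.48,0,0.89,0.01,-0.24,0,-0.47,0,0.88,0.01,-0.28,0,-0.48,0.01,0.86,0.02,-0.32,0,-0.47,0,0.84,0.01,-0.37,-0.01,-0.48,0,0.35,0,0.83,0,0,0
0.36,0,0.83,0,0,0
```

carry_out(steps=[0,0,-0.9,0,0,0,0,0,-0.9,0,0,0,0,0,-0.9,0,0,0,0,0,-0.9,0,0,0,0,0,-0.9,0,0,0,0,0,-0.9,0,0,0,0,0,-0.9,0,0,0,0,0,-0.9,0,0,0,0.92,0.01,0.08,0,-0.48,0,0.92,0.02,0.04,0,-0.47,0.01,0.92,0.01,-0.01,-0.01,-0.48,0,0.92,0.01,-0.06,0,-0.47,0,0.91,0.02,-0.1,0,-0.48,0.01,0.91,0.01,-0.14,0,-0.47,0,0.9,0.01,-0.19,-0.01,-0.48,0,0.89,0.01,-0.24,0,-0.47,0,0.88,0.01,-0.28,0,-0.48,0.01,0.86,0.02,-0.32,0,-0.47,0,0.84,0.01,-0.37,-0.01,-0.48,0])

```text
time: 19.08
tool_pos: [523.9, -391.1, 287.3]
tcp_rot: [-0.628, 0.753, 0.129, 0.151]
ft_force: [0.5, -0.6, 1.1]
grip_width: -0.1
finger_force: 0.0
```

carry_out(steps=[0.35,0,0.83,0,0,0,0.36,0,0.83,0,0,0,0,0,0,0,0,0,0,0,0,0,0,0])

```text
time: 19.58
tool_pos: [524.7, -390.0, 243.9]
tcp_rot: [-0.628, 0.753, 0.128, 0.151]
ft_force: [-0.6, -0.4, 1.0]
grip_width: 0.3
finger_force: 0.0
```

```bash
python3 - <<'E'
exec(open("st.py").read())
c=bot.capture("wrist"); cv2.imwrite("pics/w6.png",c["color"][:,:,::-1])
e=levpose(-1,.15,48,14.5,.4,-12,0)
plan(bot,[e])
E
```

```text
19.575 [ 524.7 -390.   243.9] [-0.88  0.7   0.88  2.02  0.3  -2.31] 0.29488601922149643 0.0
tool F,T [ 0.1  0.5 -1.2] [ 0.01  0.36 -0.01]
ball in tool [-73.6  64.5 107.1] axis [-0.314  0.583 -0.749]
-- 5
-0.02,0,0.79,0,-0.01,0,-0.01,-0.01,0.8,0,0,0,-0.01,0,0.79,0.01,-0.01,-0.01,-0.02,0,0.79,0,-0.01,0,-0.01,0,0.8,0,0,0
```

View pics/w6.png

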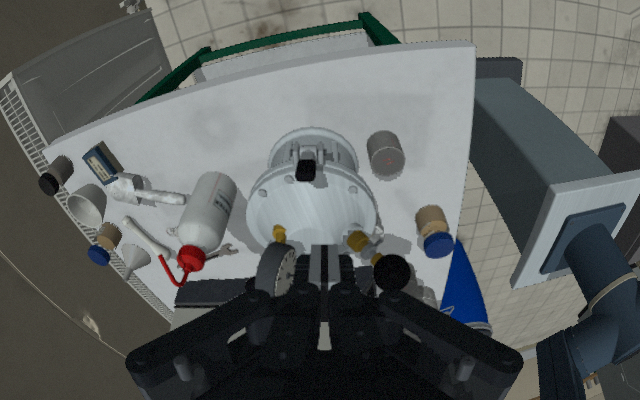

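The wrist view shows the right handle top at (305,170), outward of the fingertips (322,250), with the gauge at (275,270) beside the fingers but below and clear. Inserting now.

carry_out(steps=[-0.02,0,0.79,0,-0.01,0,-0.01,-0.01,0.8,0,0,0,-0.01,0,0.79,0.01,-0.01,-0.01,-0.02,0,0.79,0,-0.01,0,-0.01,0,0.8,0,0,0,0,0,0,0,0,0])

```text
time: 20.38
tool_pos: [532.3, -349.6, 152.9]
tcp_rot: [-0.629, 0.752, 0.128, 0.152]
ft_force: [-1.0, 1.0, 0.3]
grip_width: -0.6
finger_force: 0.0
```

```bash
python3 - <<'E'
exec(open("st.py").read())
L=lambda phi,r,h,b,back=0:levpose(-1,phi,r,h,b,-12,back)
print(L(.15,48,14.5,.4)[0])
T=np.arange(.15,1.76,.1)
plan(bot,[L(t+.05,50,max(4,14.5-50*(t-.15)),.4-.25*(t-.15)/1.6) for t in T])
E
```

```text
20.375 [ 532.3 -349.6  152.9] [-0.84  0.58  0.53  1.77  0.31 -2.27] -0.5848528864948207 0.0
tool F,T [-0.8  1.1  0. ] [0.02 0.39 0.02]
ball in tool [-71.   65.    7.5] axis [-0.318  0.582 -0.748]
[ 532.44289659 -350.79689532  154.04313736]
-- 1
-- 1
-- 1
-- 1
-- 1
-- 1
-- 1
-- 1
-- 1
-- 1
-- 1
-- 1
-- 1
-- 1
-- 1
-- 1
-- 1
0.09,-0.01,-0.19,0.02,0.01,0.01,0.39,0,-0.1,0,0.15,0,0.39,0,-0.03,0,0.15,0,0.21,0,0.01,0,0.15,0,0.19,0,0.03,0,0.15,0,0.19,0,0.05,0,0.14,0,0.18,0,0.07,0,0.15,0,0.18,0,0.1,0,0.15,0,0.16,0,0.12,0,0.15,0,0.14,0,0.13,0,0.15,0,0.14,0,0.16,0,0.15,0,0.11,0,0.16,0,0.15,0,0.09,0,0.18,0,0.15,0,0.08,0,0.19,0,0.15,0,0.05,0,0.2,0,0.15,0,0.03,0,0.21,0,0.15,0,0.01,0,0.2,0,0.15,0
```

carry_out(steps=[0.09,-0.01,-0.19,0.02,0.01,0.01,0.39,0,-0.1,0,0.15,0,0.39,0,-0.03,0,0.15,0,0.21,0,0.01,0,0.15,0,0.19,0,0.03,0,0.15,0,0.19,0,0.05,0,0.14,0,0.18,0,0.07,0,0.15,0,0.18,0,0.1,0,0.15,0,0.16,0,0.12,0,0.15,0])

```text
time: 21.5
tool_pos: [524.5, -396.6, 133.7]
tcp_rot: [-0.635, 0.761, 0.087, 0.105]
ft_force: [1.3, 0.6, 2.9]
grip_width: -0.0
finger_force: 1.5
```

carry_out(steps=[0.14,0,0.13,0,0.15,0,0.14,0,0.16,0,0.15,0,0.11,0,0.16,0,0.15,0,0.09,0,0.18,0,0.15,0,0.08,0,0.19,0,0.15,0,0.05,0,0.2,0,0.15,0,0.03,0,0.21,0,0.15,0,0.01,0,0.2,0,0.15,0,0,0,0,0,0,0])

```text
time: 22.62
tool_pos: [523.1, -405.1, 97.2]
tcp_rot: [-0.639, 0.766, 0.046, 0.057]
ft_force: [-0.2, -2.8, 9.0]
grip_width: -0.1
finger_force: 4.3
```

```bash
python3 st.py
```

```text
22.625 [ 523.1 -405.1   97.2] [-0.82  0.5   0.35  1.51  0.12 -2.21] -0.10771157189936117 4.283797228708863
tool F,T [ 1.4 -0.3 -9.3] [0.03 0.29 0.08]
ball in tool [-134.2   65.8  -57.9] axis [-0.118  0.579 -0.807]
```

carry_out(steps=[0,0,-0.9,0,0,0,0,0,-0.9,0,0,0,0,0,-0.9,0,0,0,0,0,-0.9,0,0,0,0,0,-0.9,0,0,0,0,0,-0.9,0,0,0,0,0,-0.9,0,0,0,-0.4,0.7,-0.5,0,0,0,-0.4,0.7,-0.5,0,0,0,-0.4,0.7,-0.5,0,0,0,-0.4,0.7,-0.5,0,0,0,0,0,0,0,0,0])

```text
time: 24.12
tool_pos: [454.7, -382.4, 307.1]
tcp_rot: [-0.639, 0.766, 0.047, 0.057]
ft_force: [0.5, -0.0, 0.2]
grip_width: -0.0
finger_force: 0.0
```

```bash
python3 - <<'E'
exec(open("st.py").read())
c=bot.capture("wrist")["color"]; t=bot.capture("top")["color"]; s=bot.capture("scene")["color"]
f=lambda i,z:cv2.resize(i,None,fx=z,fy=z,interpolation=cv2.INTER_CUBIC)
a=np.hstack([f(t[150:250,380:480],2.66),f(s[240:340,310:410],2.66)])
b=f(c,.5); o=np.zeros((200+a.shape[0],a.shape[1],3),np.uint8); o[:a.shape[0]]=a; o[a.shape[0]:,:320]=b
cv2.imwrite("pics/end.png",o[:,:,::-1]);print(o.shape)
E
```

```text
24.125 [ 454.7 -382.4  307.1] [-0.87  0.36  0.59  1.89  0.11 -2.27] -0.026395641412130647 0.0
tool F,T [-0.1 -0.5 -0.2] [0.01 0.17 0.01]
ball in tool [-93.3  -5.3 148.7] axis [-0.12   0.581 -0.805]
(466, 532, 3)
```

View pics/end.png

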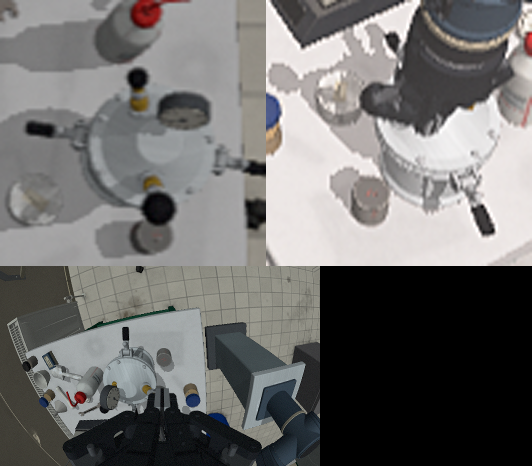

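The top crop shows the left handle (40,128) and right handle (255,167) both swung out level. The bottle, tin and core are where they were, and the gripper is clear of everything. Handing in.

```bash
python3 -c "
from station import bot
print(bot.sign_off())"
```

```text
the job is handed in; nothing more can be done
None
```

I opened the bleed valve to its stop, judging by the torque rise and the fallen gauge needle, then swung both clamp levers fully out. In the last pictures the inlet knob and the things around the meter look undisturbed; I handed the job in at about 24 s, and no verdict came back.

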